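# Set the pot's bayonet lid at vent and hold it

### The job

Swing the lamp arm aside so that no part of the lamp is left over or close to the pot, then fit the lid into the pot's bayonet collar, its two lugs down through the two slots, and turn it clockwise (seen from above) only half of the way to the lock, until its finger bar lines up with the two vent ribs on the collar; never let it go on into the lock catches. Finish still gripping the lid's bar and holding it at that vent position, and leave the other things on the bench undisturbed.

Things in the scene. Friction and masses are not known exactly. Their poses are not given: they have to be found in the camera images.
- pot: Round metal pot fixed to the bench, 88 mm across, 62 high; origin at the centre of its underside, z up. Its top 6 mm (z 56 to 62) is a ring collar, radius 29.5 to 46, bore below it radius 37. Two dark catch housings stick out 8 mm at -31 and 149 degrees. Angles are counter-clockwise from the pot's x axis seen from above; the lid goes in at +45, is at vent at 0 and locked at -45
- pot_slot (a point): centre of one of the two open slots through the collar (about 16 mm wide, radius 29.5 to 46), at +45 degrees, radius 38, on the collar's top, 62 mm up; the other is across from it, at 225 degrees. Stops under the collar let the lid turn only clockwise from the slots
- pot_rib (a point): one of the two upright vent ribs (4 mm wide, 8 high) on the collar, at 0 degrees, radius 42.5, 62 mm up; the other is across from it, at 180 degrees. Lid at vent: its bar points along the line of both ribs
- lid: Loose lid, about 0.15 kg, 49 mm high, standing on its plug; origin at the centre of the plug's underside, z up. Plug radius 27, z 0 to 15, foot bevelled; two lugs at +x and -x to radius 35 (10 wide, z 0 to 7); flange radius 37, z 15 to 21; bar on top. Half-turn symmetric. Inserted, the flange rests on the collar, origin 47 mm above the pot's, with 2 to 3 mm play sideways and 2 mm up
- lid_bar (a point): middle of the lid's finger bar, on the lid's axis, 37 mm above its origin; the bar runs along the lid's x axis, in line with the lugs, 56 long, 12 wide, z 21 to 49 of the lid
- catch_a (a joint): spring catch inside the pot at -31 degrees, pushed outward by a lug on its way to the lock: 0 at rest (m). A turning lid first touches it about 18 degrees past vent and presses it 3 mm as it goes into the lock.
- catch_b (a joint): the same catch on the other side, at 149 degrees (m)
- lamp_arm (a joint): swing of the lamp arm about its upright post, rad; 0 = along the lamp's -x direction, straight over the pot; grows counter-clockwise seen from above (lamp head moves to the robot's right); range -1.9 to 1.9; a stiff joint (about 1 N at the knob) that stays where it is left
- lamp_knob (a point): middle of the upright round knob (20 mm diameter, 34 tall, on a 12 mm neck 4 mm high) on the lamp head, 150 mm from the pivot, 163 mm above the bench. The head below it is a disc of radius 35, its top 21 mm and its underside 53 mm below this point; the arm is no higher than the head. The head starts over the pot
- lamp_pivot (a point): point on the axis of the lamp's post (18 mm thick, 146 mm high, round foot of radius 42), at the height of the knob's middle (163 mm); the post is 150 mm from the pot's centre
- bearing_box: bystander: small box 52x72x44, origin at the centre of its underside; leave it alone
- offcut: bystander: wood offcut 34x70x30, origin at the centre of its underside; leave it alone
- tape: bystander: roll of electrical tape lying flat, 60 across, 19 high, origin at the centre of its underside; leave it alone
- mug: bystander: mug 82x114x91 with a handle, origin at the centre of its underside; leave it alone
Not all that is in view belongs to the job. What is shaped like the lid but pink or turquoise is not meant.

How it is judged (in metres and radians):
On the way, in this order (a step that is already met when the one before it is completed fails the run):
1. the lamp head is swung clear of the pot while the lid is still off (horizontal distance between lamp_knob and pot above 0.1 m and horizontal distance between lid and pot above 0.05 m), for 0.2 s.
2. the lid is down in the collar, lugs through the slots, not yet turned to vent (z of lid in the frame of pot below 0.051 m and horizontal distance between lid and pot below 0.006 m and angle between the x axis of lid and the x axis of pot, either way round above 0.35 rad), for 0.05 s.
At the end, for the whole second after the job is handed in: Lid seated (origin under 51 mm above the pot's, within 6 mm of its axis, tilt under 0.08 rad), bar within 0.18 rad of the vent ribs, catches pressed under 1.5 mm, lid still and gripped with over 2 N, lamp knob over 100 mm, level, from the pot's centre (z of lid in the frame of pot below 0.051 m and horizontal distance between lid and pot below 0.006 m and horizontal distance between lamp_knob and pot above 0.1 m and angle between lid's own z axis and vertical below 0.08 rad and angle between the x axis of lid and the x axis of pot, either way round below 0.18 rad and value of joint each of catch_a, catch_b below 0.0015 m and angular speed of lid below 0.2 rad/s and linear speed of lid below 0.02 m/s and contact force between the fingers and lid above 2 N); the arm keeps its last pose, push and grip.
It fails at once if the lid is turned into the lock (a catch is pressed more than 2 mm) (value of joint any of catch_a, catch_b above 0.002 m).
It fails at once if a bystander is moved more than 20 mm (distance of any of bearing_box, offcut, tape, mug from where it was at the start of the episode above 0.02 m).
It also fails if it takes over 61 s, if anything falls off the work surface, if the arm or the gripper's body presses on something with over 40 N, if the wrist force passes 120 N, or if a joint passes its speed limit or range.

### The arm

A 6-joint arm with a two-finger parallel gripper is mounted at the origin on a cart in front of the work surface, level with it; the furniture and walls round the work are solid. World frame = base frame: x ahead of the robot, y to its left, z up, the work surface at z = 0. Lengths are in m, angles in degrees, forces in N, time in s.
With the tool pointing down it reaches from about 0.325 to 0.775 m from the base axis. Payload 5.5 kg.
Tool frame: the origin (TCP) lies at the centre of the arm's flange, where the gripper is bolted on; the fingertips stand 182 mm ahead of it and the grasp point (between the pads) lies 163 mm ahead of it; z points along the fingers, y is the line along which they close (so a half turn about z gives the same grasp; the last joint's range is limited). The gripper opens to 88 mm and grips with 3 to 60 N. Pads are 20 mm wide; open, the fingers measure 115 mm over their backs; the gripper's body (75 mm by 178 mm) begins 61 mm behind the grasp point.
Start: joints at [-72.405, 5.22, 70.514, -0, 104.267, -3.249], TCP at [0.213, -0.561, 0.405] pointing down, gripper open.
Joint ranges: [-164.24, 164.24], [-49.07, 125.15], [9.68, 141.18], [-86.29, 266.29], [3.28, 154.24], [-151.56, 151.56]. Speed limits (degrees/s): [147.25, 147.25, 172.46, 180, 180, 180].

### API

Orientations are given as [roll, pitch, yaw] about the fixed x, y, z axes, in that order (R = Rz(yaw) Ry(pitch) Rx(roll)).
In Python, from station import r gives the robot as it stands. The module is installed in compiled form; this text tells all that it offers. Calls block until the motion is done:
- r.reach(position, orientation): joint-space move of the TCP to a pose.
- r.servo_line(position, rotation=None, speed=0.15): straight line of the TCP; rotation=None keeps the orientation; speed is the mean speed in m/s.
- r.move_joints(angles): joint-space move.
- r.let_go() and r.grab(squeeze=None): open the fingers fully, or close them until they stop; squeeze is the grip in N (None keeps the last).
- r.wait(seconds).
- r.inverse_kinematics(position, orientation): joint angles nearest the present ones, or None.
- r.sense(): the state.
- r.snapshot(name): name is "side" or "top"; returns a dict with "frame" (420x560x3 uint8, red, green, blue), "fx", "fy", "cx", "cy" (pixels), "R" (3x3) and "t" (3): a world point X has camera coordinates R X + t. Camera axes: x right, y down, z forward; pixel columns grow to the right and rows downward; lengths in m; the calibration is good to about 2 mm. A picture is of the moment at which its call begins. There is no depth.
A pose or a line that the arm cannot do raises r.IKError and nothing moves.
- r.hand_in(): hands the job in; it is judged then, once.
The state is a dict: "clock": time; "joints": joint angles; "joint_vel": joint speeds; "joint_torque": joint torques, N m; "tcp_pos": TCP position; "orientation": TCP orientation; "contact_force": force on the tool from outside, world axes, zero at the start; "torque": the same for the moment, N m; "opening": finger opening in m; "gripper_force": force on a finger pad.
Only numpy, scipy, OpenCV 4.12 (cv2) and the standard library are available. Lean on these libraries where they do the work, as an engineer would, in place of code of your own. Each camera call takes 0.05 s, during which the arm holds its last target. There are 200 camera calls.

## Working session

There is one attempt and no reset: what is moved stays moved. The work goes in short steps, each a Python script; the robot and the scene stay as the last script left them, time stands still between calls to the robot, and variables do not carry over. Pictures are saved under pics/ and viewed, at most 10 in all, crops included, and the job is handed in when it is done.

```bash
mkdir -p pics; python3 - <<'E'
from station import r
import cv2,pickle
for n in("side","top"):
    s=r.snapshot(n); pickle.dump(s,open(f"pics/{n}0.pkl","wb")); cv2.imwrite(f"pics/{n}0.png",s["frame"][:,:,::-1])
    print(n,s["fx"],s["cx"],s["cy"],s["R"],s["t"])
print(r.sense())
E
```

```text
side 498.0086683164303 269.9746947438746 210.1760104595168 [[ 0.99876366 -0.04855895 -0.01063889]
 [-0.03707435 -0.58505044 -0.81014904]
 [ 0.0331157   0.80954185 -0.58612741]] [-0.49140141  0.20795757  1.08483748]
top 473.1714349412969 278.67896618520547 211.02874878395235 [[-0.01481409 -0.99987886  0.00477511]
 [-0.9851408   0.01377816 -0.17119513]
 [ 0.1711086  -0.00724026 -0.98522557]] [0.16794398 0.50872252 1.13195868]
{'clock': 0.1, 'joints': array([-7.24086511e+01,  5.25880512e+00,  7.05735306e+01,  9.29499638e-04,
        1.04266240e+02, -3.24878594e+00]), 'joint_vel': array([ 0.08075693, -0.06319287, -0.22730282,  0.00257325,  0.01824645,
       -0.00869334]), 'joint_torque': array([ 3.69862260e-03, -4.47857666e+01, -4.07569385e+01,  7.01708416e-02,
        2.84488499e-02, -1.26305677e-04]), 'tcp_pos': array([ 0.2134738 , -0.5608001 ,  0.40363385]), 'orientation': array([-1.79901634e+02, -6.48619742e-03,  2.08403576e+01]), 'contact_force': array([-0.14750381, -0.2745872 ,  0.47582945]), 'torque': array([-0.00131892, -0.04483765, -0.00610211]), 'gripper_force': 0.0, 'opening': 0.087760240231589}
```

View pics/side0.png

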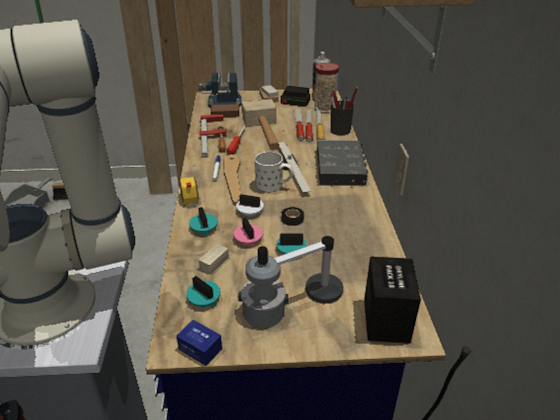

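View pics/top0.png

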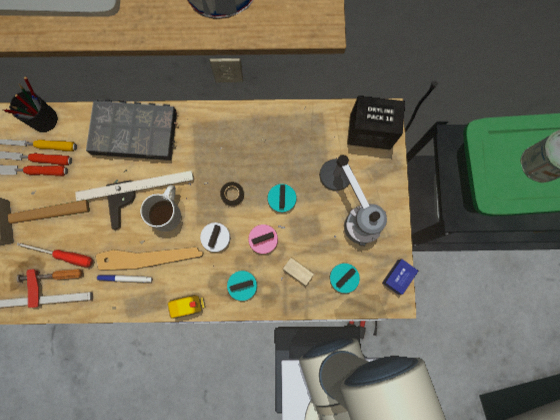

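Top view: the white lid is at about (215,237), pot under the lamp head at (365,225), knob (374,215), post top (343,160). Side view: white lid (250,206), pot (264,305). I'll enlarge these.

```bash
cat > h.py <<'E'
import numpy as np
def load(n):
    import pickle; return pickle.load(open(f"pics/{n}.pkl","rb"))
def ray(s,u,v,z):
    d=s["R"].T@np.array([(u-s["cx"])/s["fx"],(v-s["cy"])/s["fy"],1]); c=-s["R"].T@np.array(s["t"])
    return c+d*(z-c[2])/d[2]
def proj(s,X):
    p=s["R"]@np.array(X)+s["t"]; return np.array([s["fx"]*p[0]/p[2]+s["cx"],s["fy"]*p[1]/p[2]+s["cy"]])
E
python3 - <<'E'
from h import *
import cv2
t=load("top0");s=load("side0")
c=lambda f,u,v,w,h,k:cv2.resize(f[v:v+h,u:u+w,::-1],None,fx=k,fy=k,interpolation=cv2.INTER_CUBIC)
a=np.hstack([c(t["frame"],190,212,50,50,8),c(t["frame"],325,190,80,80,5)])
b=np.hstack([c(s["frame"],230,185,40,25,10),c(s["frame"],225,240,80,50,5)])
b=np.hstack([c(s["frame"],225,180,50,25,8),c(s["frame"],225,285,80,50,5)[:200]])
cv2.imwrite("pics/c1.png",np.vstack([a,b]))
print("knob top",ray(t,374,215,.163),"side",ray(s,263,255,.163))
print("lid bar",ray(t,215,237,.037), ray(s,250,202,.037))
print("post",ray(t,343,160,.146),ray(s,327,243,.146))
E
```

```text
knob top [ 0.47838613 -0.05061769  0.163     ] side [ 0.47782322 -0.0490629   0.163     ]
lid bar [0.44923639 0.3189704  0.037     ] [0.45414386 0.31279923 0.037     ]
post [0.61078097 0.01107807 0.146     ] [ 6.10413288e-01 -2.33548263e-04  1.46000000e-01]
```

View pics/c1.png

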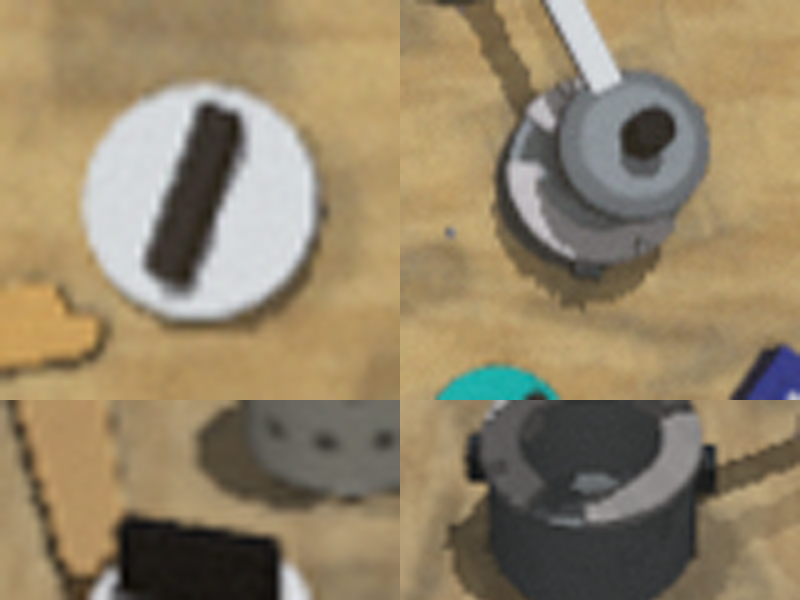

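Crop: lid is white, bar running from about (207,246) to (219,227) px in top; the pot shows a dark slot and pale sectors beneath the lamp head. The lamp comes first; I'll grip its knob and swing it to the robot's left, away from the boxes.

```bash
python3 - <<'E'
from h import *
from station import r
t=load("top0");s=load("side0")
print("foot",ray(t,335,174,.008),ray(s,324,289,.008))
K=(ray(t,375.4,216,.18)+ray(s,263,249,.18))/2; print(ray(t,375.4,216,.18),ray(s,263,249,.18))
P=np.array([.611,.004]); k=K[:2].copy()
d=k-P; print("r",np.hypot(*d)); a0=np.arctan2(d[1],d[0]); R=np.hypot(*d)
yaw=lambda a:[180,0,np.degrees(a)%360]   # tool y tangential
print(k,np.degrees(a0)%360)
z=.167+.163
r.reach([*k,z+.1],yaw(a0)); print(r.sense()["joints"].round(1))
for i in range(0,101,10):
    a=a0-np.radians(i); q=r.inverse_kinematics([*(P+R*np.array([np.cos(a),np.sin(a)])),z],yaw(a)); print(None if q is None else np.round(q))
sn=r.snapshot("top");import cv2,pickle;cv2.imwrite("pics/t1.png",sn["frame"][:,:,::-1])
E
```

```text
foot [0.61279754 0.01263827 0.008     ] [0.61250001 0.00644126 0.008     ]
[ 0.47336843 -0.04997934  0.18      ] [ 0.4780649  -0.05118299  0.18      ]
r 0.14587900319190228
[ 0.47571667 -0.05058116] 201.9720133478681
[ -10.2  -13.1   85.4   -0.   107.7 -122.1]
[ -10.  -14.   96.    0.   98. -122.]
[  -7.  -15.   97.    0.   98. -109.]
[ -4. -16.  98.   0.  98. -96.]
[ -1. -16.  98.   0.  98. -83.]
[  2. -14.  97.   0.  98. -70.]
[  5. -12.  95.   0.  97. -57.]
[  7. -10.  93.   0.  97. -45.]
[  9.  -6.  90.   0.  97. -33.]
[ 10.  -3.  86.   0.  97. -22.]
[ 11.   1.  82.   0.  97. -11.]
[11.  5. 78.  0. 97. -1.]
```

```bash
python3 - <<'E'
from h import *
from station import r
import cv2,pickle
P=np.array([.6125,.0085]); k=np.array([.4755,-.0505]); d=k-P; a0=np.arctan2(d[1],d[0]); R=np.hypot(*d); print(R)
yaw=lambda a:[180,0,np.degrees(a)%360]
z=.168+.163
r.servo_line([*k,z],yaw(a0),speed=.12); print("down",r.sense()["contact_force"].round(1))
r.grab(5); s=r.sense(); print(s["opening"],s["gripper_force"],s["contact_force"].round(1))
for i in range(10,101,10):
    a=a0-np.radians(i); r.servo_line([*(P+R*np.array([np.cos(a),np.sin(a)])),z],yaw(a),speed=.1)
    s=r.sense(); print(i,s["contact_force"].round(1),round(s["opening"],4))
r.let_go()
p=s["tcp_pos"]; r.servo_line([p[0],p[1],z+.1],speed=.2)
r.reach([.42,.32,.4],[180,0,111]); 
for n in("side","top"):
    s=r.snapshot(n); pickle.dump(s,open(f"pics/{n}1.pkl","wb")); cv2.imwrite(f"pics/{n}1.png",s["frame"][:,:,::-1])
t=load("top1");s=load("side1")
c=lambda f,u,v,w,h,k:cv2.resize(f[v:v+h,u:u+w,::-1],None,fx=k,fy=k,interpolation=cv2.INTER_CUBIC)
cv2.imwrite("pics/c2.png",np.vstack([np.hstack([c(t["frame"],330,190,60,60,6),c(s["frame"],230,270,60,60,6)]),c(t["frame"],220,100,180,48,4)]))
print(r.sense()["clock"])
E
```

```text
0.14916433890176303
down [-0.5  0.7  0.7]
0.02001243772701484 5.000001937150955 [-0.3  0.2  0.3]
10 [-1.3 -0.9  0.5] 0.0195
20 [-4.  -0.4  1. ] 0.0199
30 [-4.4  0.6  0.7] 0.02
40 [-2.8  0.7 -1.2] 0.0197
50 [-1.9  1.3 -1.7] 0.0198
60 [-1.4  1.3 -2.4] 0.0199
70 [-1.4  1.8 -3.8] 0.0198
80 [-0.3  1.7 -4.1] 0.0201
90 [-0.1  1.9 -3.5] 0.0205
100 [-0.6  1.7 -3.7] 0.0199
11.1333
```

View pics/c2.png

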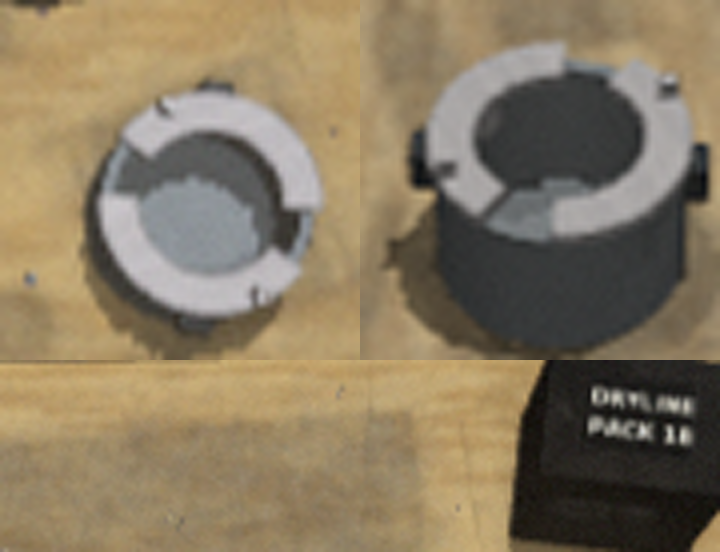

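View pics/top1.png

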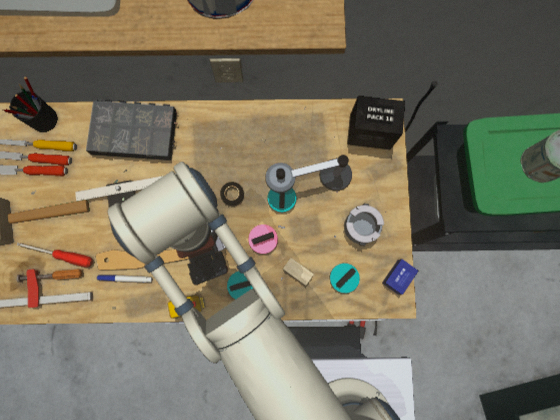

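Pot is clear: top view, slots at about (352,217) and (378,228) px, ribs at (357.5,208) and (373,239.5); the lamp head now stands at (281,178), far away. Now fit the pot's and lid's poses to both images.

```bash
cat > fit.py <<'E'
from h import *
import cv2
from scipy.optimize import minimize
S=4
def poly(s,m,pts,val):
    q=np.array([proj(s,p) for p in pts]); q=((q+.5)*S-.5)
    cv2.fillPoly(m,[np.round(q*16).astype(np.int32)],val,shift=4)
def hull(s,m,pts,val):
    q=np.array([proj(s,p) for p in pts]); q=((q+.5)*S-.5)
    cv2.fillPoly(m,[np.round(cv2.convexHull(q.astype(np.float32))[:,0]*16).astype(np.int32)],val,shift=4)
def tf(P,x,y,th):
    c,s=np.cos(th),np.sin(th); P=np.asarray(P,float); return np.c_[x+c*P[:,0]-s*P[:,1],y+s*P[:,0]+c*P[:,1],P[:,2]]
A=np.linspace(0,2*np.pi,72,endpoint=False)
circ=lambda R,z:np.c_[R*np.cos(A),R*np.sin(A),0*A+z]
def rpot(s,p):
    m=np.zeros((420*S,560*S),np.uint8); T=lambda P:tf(P,*p)
    poly(s,m,T(circ(.046,.062)),255); poly(s,m,T(circ(.0295,.062)),0)
    for a in(np.pi/4,5*np.pi/4):
        poly(s,m,T(tf([[.028,-.008,.062],[.048,-.008,.062],[.048,.008,.062],[.028,.008,.062]],0,0,a)),0)
    return cv2.resize(m,(560,420),interpolation=cv2.INTER_AREA)/255.
def rlid(s,p,z0=0):
    m=np.zeros((420*S,560*S),np.uint8); T=lambda P:tf(P,*p)
    hull(s,m,T(np.vstack([circ(.037,.021+z0),circ(.037,.015+z0)])),255)
    hull(s,m,T([[a,b,c+z0] for a in(-.028,.028) for b in(-.006,.006) for c in(.021,.049)]),0)
    return cv2.resize(m,(560,420),interpolation=cv2.INTER_AREA)/255.
def fit(views,rend,p0,box,lo,hi):
    obs=[]
    for s in views:
        g=s["frame"].astype(float).min(2); obs.append(np.clip((g-lo)/(hi-lo),0,1))
    def cost(p):
        e=0
        for s,o in zip(views,obs):
            u,v=proj(s,[p0[0],p0[1],.04]).astype(int); w=slice(v-box,v+box),slice(u-box,u+box)
            e+=((rend(s,p)[w]-o[w])**2).sum()
        return e
    best=min((minimize(cost,p0,method="Nelder-Mead",options=dict(initial_simplex=np.array(p0)+np.vstack([np.zeros(3),np.diag([.006,.006,d])]),xatol=1e-4,fatol=.02,maxiter=120)) for d in(.2,-.2)),key=lambda o:o.fun)
    return best.x,best.fun
E
python3 - <<'E'
from fit import *
t0,s0,t1,s1=[load(n) for n in("top0","side0","top1","side1")]
q=[ray(t1,352,217.5,.062),ray(t1,378.5,228.5,.062)]; rb=[ray(t1,357.5,208,.066),ray(t1,373,239.5,.066)]
d=q[0]-q[1]; dr=rb[0]-rb[1]; c=(q[0]+q[1])/2
print(c,np.degrees([np.arctan2(d[1],d[0]),np.arctan2(dr[1],dr[0])]))
for f in(t1,s1):
    u,v=proj(f,[*c[:2],.062]).astype(int); print(np.sort(f["frame"][v-25:v+25,u-25:u+25].min(2).ravel())[::250])
th=np.arctan2(dr[1],dr[0])
for vs in([t1],[s1],[t1,s1]):
    x,f=fit(vs,rpot,[*c[:2],th],24,130,160); print("pot",x[:2].round(4),np.degrees(x[2]).round(2),f)
b=[ray(t0,207,246,.045),ray(t0,219,227,.045)];d=b[1]-b[0]
for vs in([t0],[s0],[t0,s0]):
    x,f=fit(vs,rlid,[.4515,.316,np.arctan2(d[1],d[0])],22,130,180); print("lid",x[:2].round(4),np.degrees(x[2]).round(2),f)
E
```

```text
[ 0.47535319 -0.04962069  0.062     ] [66.17573847 23.67814644]
[ 42  71  93 103 107 111 115 134 147 186]
[ 22  53  56  59  87  96 102 108 133 164]
pot [ 0.4751 -0.0487] 24.23 75.31043444828912
pot [ 0.4755 -0.0479] 22.93 83.54205690119184
pot [ 0.4752 -0.0486] 23.18 164.51237600922724
lid [0.452  0.3224] -17.25 29.091335793925417
lid [0.4521 0.328 ] -16.68 39.35393633217993
lid [0.452  0.3223] -17.8 75.61887920030757
```

```bash
python3 - <<'E'
from h import *
from station import r
import cv2,pickle
L=[.452,.3223]; 
r.reach([*L,.163+.16],[180,0,162.6]); print(r.sense()["joints"].round(0))
r.servo_line([*L,.163+.043],speed=.12); print(r.sense()["contact_force"].round(1))
r.grab(30); s=r.sense(); print(s["opening"],s["gripper_force"],s["contact_force"].round(1))
r.servo_line([*L,.163+.27],speed=.2); s=r.sense(); print(s["opening"],s["contact_force"].round(1))
Pt=[.4752,-.0486]; a=23.6
r.reach([*Pt,.163+.27],[180,0,a+45]); print(r.sense()["joints"].round(0))
r.servo_line([*Pt,.163+.043+.072],speed=.15)
s=r.sense(); print(s["tcp_pos"].round(4),s["orientation"].round(2),s["contact_force"].round(1),s["opening"],s["clock"])
for n in("side","top"):
    s=r.snapshot(n); pickle.dump(s,open(f"pics/{n}2.pkl","wb"))
t=load("top2");s=load("side2")
c=lambda f,u,v,w,h,k:cv2.resize(f[v:v+h,u:u+w,::-1],None,fx=k,fy=k,interpolation=cv2.INTER_CUBIC)
cv2.imwrite("pics/c3.png",np.hstack([c(t["frame"],320,180,80,100,5),c(s["frame"],225,250,80,100,5)]))
E
```

```text
[ 32.  -2.  86.  -0.  96. -41.]
[0.6 0.4 0.7]
0.011589488935758698 29.99436378479004 [ 0.6 -0.2  0.2]
0.011573746165147196 [ 0.4 -0.7 -2.1]
[-10. -13.  85.   0. 108.  11.]
[ 0.4755 -0.0486  0.2792] [ 1.7989e+02 -2.0000e-02  6.8610e+01] [ 0.4 -0.3 -1.4] 0.01170958742063135 18.1583
```

View pics/c3.png

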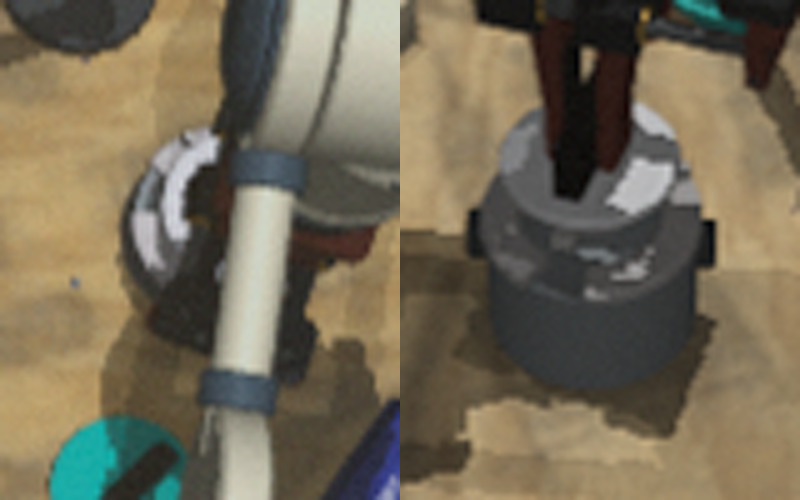

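The lid is held over the pot, flange centred at x≈590 in the side crop against the collar's ≈592, with the bar pointing to the slot. Lowering with force watch.

```bash
python3 - <<'E'
from h import *
from station import r
Pt=np.array([.4752,-.0486])
f0=r.sense()["contact_force"]
for lz in np.arange(.070,.0469,-.002):
    r.servo_line([*Pt,.206+lz],speed=.03); s=r.sense(); f=s["contact_force"]-f0
    print(round(lz,3),s["tcp_pos"].round(4),f.round(1),s["torque"].round(2))
    if f[2]>12: break
print(s["clock"],s["orientation"].round(2))
E
```

```text
0.07 [ 0.4752 -0.0486  0.2761] [-1.3  0.2 -0.4] [-0.  -0.1  0. ]
0.068 [ 0.4751 -0.0486  0.2738] [-0.3  1.   0.7] [-0.08 -0.05  0.05]
0.066 [ 0.4751 -0.0486  0.2718] [-0.5 -0.6 -0.4] [-0.05 -0.04 -0.  ]
0.064 [ 0.4752 -0.0486  0.2698] [-0.9  0.2  1.5] [-0.06 -0.09 -0.05]
0.062 [ 0.4752 -0.0486  0.2678] [ 0.1  0.8 -0.1] [0.   0.02 0.02]
0.06 [ 0.4751 -0.0486  0.2658] [-1.2  0.3 -0.9] [ 0.01 -0.03 -0.05]
0.058 [ 0.4751 -0.0486  0.2638] [-0.4  0.3  0.6] [ 0.   -0.06  0.06]
0.056 [ 0.4751 -0.0486  0.2618] [-1.   0.2  0.1] [-0.05 -0.06  0.01]
0.054 [ 0.4752 -0.0486  0.2598] [-1.2  0.4  0.8] [-0.   -0.07 -0.  ]
0.052 [ 0.4751 -0.0486  0.2578] [-0.8 -0.4  0.2] [ 0.   -0.1  -0.01]
0.05 [ 0.4751 -0.0486  0.2558] [-0.   0.4 -0.5] [ 0.01 -0.07  0.03]
0.048 [ 0.4751 -0.0486  0.2538] [-1.1 -0.4  0.5] [-0.04 -0.04  0.07]
21.2583 [-179.98    0.     68.6 ]
```

```bash
python3 - <<'E'
from h import *
from station import r
Pt=np.array([.4752,-.0486]); f0=r.sense()["contact_force"]; r.wait(.1)
for y in np.arange(68.6,23.5,-3)[1:]:
    r.servo_line([*Pt,.206+.048],[180,0,y],speed=.03); r.wait(.05); s=r.sense(); f=s["contact_force"]-f0
    print(y.round(1),f.round(1),s["torque"][2].round(2),s["orientation"][2].round(2))
    if np.linalg.norm(f)>20 or abs(s["torque"][2])>1.0: break
r.wait(.5);s=r.sense();print(s["clock"],s["opening"],s["gripper_force"],s["tcp_pos"])
import pickle,cv2
for n in("side","top"):
    s=r.snapshot(n); pickle.dump(s,open(f"pics/{n}3.pkl","wb"))
t=load("top3");s=load("side3")
c=lambda f,u,v,w,h,k:cv2.resize(f[v:v+h,u:u+w,::-1],None,fx=k,fy=k,interpolation=cv2.INTER_CUBIC)
cv2.imwrite("pics/c4.png",np.hstack([c(t["frame"],320,180,80,100,5),c(s["frame"],225,250,80,100,5)]))
E
```

```text
65.6 [ 0.7  1.1 -0.5] -0.03 65.68
62.6 [ 1.   0.1 -0.1] -0.04 62.71
59.6 [ 0.1  1.8 -1. ] 0.04 59.72
56.6 [ 1.3  0.3 -1. ] -0.01 56.72
53.6 [ 0.  -0.1 -0.9] 0.01 53.73
50.6 [ 0.6  0.4 -0.1] -0.02 50.73
47.6 [-0.1  0.9 -0. ] -0.01 47.73
44.6 [-0.5  0.3 -0.8] -0.01 44.72
41.6 [ 1.   0.9 -1.3] -0.01 41.72
38.6 [0.5 0.6 0.1] 0.04 38.73
35.6 [-0.2  1.2  0.1] 0.05 35.73
32.6 [ 0.5  0.3 -0.7] 0.04 32.73
29.6 [ 1.3  1.4 -0.9] 0.01 29.73
26.6 [ 1.1  1.  -0.6] -0.02 26.72
23.6 [ 1.1  0.6 -0.2] 0.03 23.73
26.3583 0.011592629824288667 29.994158148765564 [ 0.47519256 -0.0485853   0.25398478]
```

View pics/c4.png

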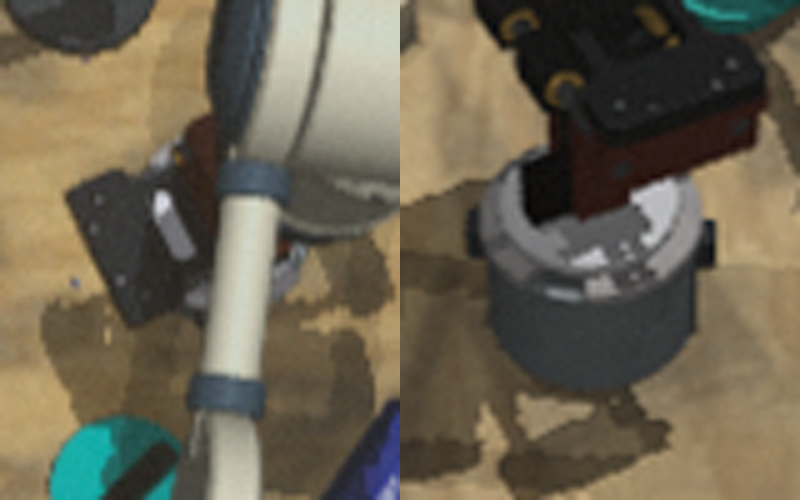

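The side view shows the flange seated on the collar and the bar lined up with the ribs. Forces are near zero, so the catches aren't being touched.

```bash
python3 -c "
from station import r
print(r.hand_in())"
```

```text
the job is handed in; nothing more can be done
None
```

I handed the job in at about 26 s of the 61 s, with the lamp swung about 100° aside, the lid seated and turned to the vent position, and its bar still gripped at 30 N; forces stayed near zero through the insertion and turn, and the hand-in gave no verdict.

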